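# Hang the ball-peen hammer in the sprung tool ring

## Robot

A 6-joint arm with a two-finger parallel gripper is mounted at the origin on the work surface. World frame = base frame: x ahead of the robot, y to its left, z up, the work surface at z = 0. Lengths are in mm, angles in rad, forces in N, time in s.
With the tool pointing down it reaches from about 350 to 725 mm from the base axis. Payload 4.3 kg.
Tool frame: the origin (TCP) lies midway between the tips of the shut fingers; the grasp point (between the pads) lies env.grip_point_offset behind it (env.grip_point_offset is the distance from the TCP to the grasp point, in mm); z points along the fingers, y is the line along which they close (so a half turn about z gives the same grasp; the last joint's range is limited). The gripper opens to 85 mm and grips with 20 to 120 N. Pads are 22 mm wide; open, the fingers measure 114 mm over their backs; the gripper's body (76 mm by 85 mm) begins 54 mm behind the grasp point. The pads swing forward as they close: fully open they stand 13 mm farther back than shut.
Start: joints at [-0.11, 0.377, 0.081, 1.274, 0, 1.46], TCP at [575.036, 0.002, 231.329] pointing down, gripper open.
Joint ranges: [-2.72, 2.72], [-0.84, 1.66], [-1.02, 1.22], [-1.77, 2.12], [-1.37, 1.28], [-3.14, 3.14]. Speed limits (rad/s): [2.57, 2.57, 3.14, 3.14, 3.14, 3.14].

## Interface

Orientations are given as a unit quaternion [x, y, z, w].
In Python, from plant import env gives the robot as it stands.
- The arm moves only by the tool servo_tool, never from a script. Its argument "plan" is one flat list of numbers, 7 for each row, row after row: the closure, from -1 (fully open) to 1 (shut), then the shift along the world's x, y, z in cm, then the turn, a rotation vector about the world's x, y, z in rad. A call has exactly 8 rows; each row shifts and turns the commanded pose from where the row before left it; what a row does not reach is not made up. A row lasts 1/10 s, in which the tool goes at most 50 mm and 8.59 degrees, less where a joint would pass 70% of its speed; a pose out of reach is approached as far as the arm can. A call is refused whole if a number of a shift passes 5 or a number of a turn 0.15, either way. A call with a gripper value outside its range is refused whole. The fingers move at their own pace and stop on an object; the grip force is fixed at half the most. Time passes only in rows, so rows that do not move let the fingers close, or fill a call up. It gives the time, the measured TCP pose, the force, the opening and the grip force at its end, in the units of the state.
- env.sense(): the state, without advancing time (a new reading comes with each control period).
- env.grab_frame(name): name is "scene" or "side" or "wrist"; returns the picture (420x560x3 uint8, red, green, blue); there is no depth.
- env.get_calibration(name): a dict with "fx", "fy", "cx", "cy" (pixels), "rvec" (rotation vector, rad) and "tvec" (3), from world to camera coordinates, as OpenCV has them. Camera axes: x right, y down, z forward; pixel columns grow to the right and rows downward; lengths in mm; the calibration is good to about 2 mm. The wrist camera is an equidistant fisheye: a pixel r from the principal point sees the ray r / f radians off the axis. A picture is of the moment at which its call begins: read the wrist's pose just before it. get_calibration takes no time and is no camera call; for the wrist camera it gives the pose at the moment of the call.
- env.close_job(): hands the job in; it is judged then, once.
The state is a dict: "time_s": time; "joint_positions": joint angles; "joint_velocities": joint speeds; "joint_efforts": joint torques, N m; "tool_pos": TCP position; "eef_rot": TCP orientation; "contact_force": force on the tool from outside, world axes, zero at the start; "moment": the same for the moment, N m; "opening": opening from 0.0 (shut) to 1.0 (fully open); "grasp_force": force on a finger pad.
Only numpy, scipy, OpenCV 4.12 (cv2) and the standard library are available. Lean on these libraries where they do the work, as an engineer would, in place of code of your own. Each camera call takes 0.05 s, during which the arm holds its last target. There are 200 camera calls.

## Task

Lift the small ball-peen hammer out of the teal caddy and put it away in the steel ring holder: lower it handle-first through the ring and, against the ring's sprung clips, press it fully home until the brass shoulder under its head sits flush on the ring. The clips are stiff and the ring yields a little, so press firmly by feel, about 18 N, and never with as much as 25 N. Let go of the hammer and leave the other things as they are.

Things in the scene. Friction and masses are not known exactly. Their poses are not given: they have to be found in the camera images.
- hammer: Ball-peen hammer, 0.2-0.3 kg, upright in the caddy's hole, head up. Origin: centre of its brass shoulder's underside, z up. Shoulder: disc 36 mm across, z 0 to 8 mm. Steel head above it along y (ball at y -44, flat face at +40 mm); its flat-sided middle, 24 (x) x 32 (y) mm, z 8 to 36 mm, is gripped across the 24. Round wooden handle below: 18 mm across, 105 long, last 20 mm tapering to 12 mm.
- handle_end (a point): Lower end of the hammer's handle, on its axis, 105 mm below the shoulder's underside; axes as the hammer's.
- caddy: Fixed upright teal tool caddy, 75 (x) x 170 (y) x 130 mm high, flat top; origin: centre of its underside. The hammer's shoulder rests on the top, its handle hanging loosely (up to 3 mm off centre) in a 24 mm hole at y = -45 mm. In the other hole, at y = +45 mm, stands the burnisher.
- ring_mouth (a point): Centre of the top of the steel ring, z up, 142 mm above the table at rest. Ring 22 mm high, 42 mm across, bore 22 mm. Sprung brass pads on its +x and -x sides stand 4 mm into the bore, 11 mm below the top: the handle slides only under 6 to 18 N and stays where left. The ring's arm is springy: it sinks some mm under load (not known how far) and rises again, so feel for the shoulder meeting it.
- holder: Fixed ring holder: dark base plate 130 x 90 mm, 12 mm thick; origin at table height straight below the ring. A grey post at x = +62 mm, lower than the ring's top, carries the ring's springy brass arm.
- burnisher: Red burnisher standing in the caddy's other hole, 26 mm across, rising 28 mm above the caddy's top; origin at the underside of its handle, on the caddy's top. To be left alone.
- pliers: Pliers with one red and one black grip, 140 mm long, lying flat on the table, 14 mm high; origin near the joint, on the table. To be left alone.
- spool: Copper wire spool, a rigid disc 52 mm in diameter and 32 mm high, standing on the table; origin: centre of its underside. To be left alone.
- beadjar: Amber jar with a black cap, 50 mm in diameter and 60 mm high, standing on the table; origin: centre of its underside. To be left alone.
Things that resemble listed ones, but are neither listed nor needed, are in the scene too. Of the things shaped like the caddy, the teal one is meant.

How it is judged (in metres and radians):
On the way, in this order (a step that is already met when the one before it is completed fails the run):
1. the hammer is lifted upright clear of the caddy's top (z of handle_end in the frame of caddy above 0.132 m and angle between hammer's own z axis and vertical below 0.4 rad), for 0.1 s.
2. the handle stands in the ring, its end below the ring's top and near its axis, not yet home (z of handle_end in the frame of ring_mouth below -0.005 m and z of hammer in the frame of ring_mouth above 0.004 m and horizontal distance between handle_end and ring_mouth below 0.009 m and angle between hammer's own z axis and vertical below 0.2 rad), for 0.1 s.
At the end, for the whole second after the job is handed in: The hammer hangs upright (within 4 degrees) in the ring, handle down, at rest and let go, with its brass shoulder's underside no more than 2 mm above the ring's top face and centred on it within 6 mm (z of hammer in the frame of ring_mouth between -0.003 and 0.002 m and horizontal distance between hammer and ring_mouth below 0.006 m and angle between hammer's own z axis and vertical below 0.07 rad and linear speed of hammer below 0.02 m/s and contact force between the fingers and hammer below 0.1 N); the robot touches nothing.
It fails at once if the ring is pushed down with more than 25 N, which bends its arm by more than 15.6 mm (distance of ring_mouth from where it was at the start of the episode above 0.0156 m).
It fails at once if the robot itself presses on the ring holder with more than 10 N (contact force between any of the fingers, the arm and holder above 10 N).
It fails at once if the burnisher, pliers, spool or bead jar is moved by more than 20 mm or tipped (distance of any of burnisher, pliers, spool, beadjar from where it was at the start of the episode above 0.02 m or angle between any of burnisher, pliers, spool, beadjar's own z axis and vertical above 0.35 rad).
It also fails if it takes over 64 s, if anything falls off the work surface, if the arm or the gripper's body presses on something with over 40 N, if the wrist force passes 120 N, or if a joint passes its speed limit or range.

## Working session

There is one attempt and no reset: what is moved stays moved. The work goes in short steps, Python scripts to look and compute and a tool call to move; the robot and the scene stay as the last step left them, time stands still between calls to the robot, and variables do not carry over. Pictures are saved under pics/ and viewed, at most 10 in all, crops included, and the job is handed in when it is done.

Besides the shell and the picture viewer there is one more tool, called as name(argument=value, ...) on one line, values as JSON. servo_tool: Moves the arm, as the interface text tells. Its arguments: {"type":"object","properties":{"plan":{"type":"array","items":{"type":"number"}}},"required":["plan"]}

```bash
mkdir -p pics
cat > h.py <<'E'
import numpy as np, cv2
from plant import env
def grab(n,f=None):
    c=env.get_calibration(n); im=env.grab_frame(n)[:,:,::-1].copy()
    if f: cv2.imwrite('pics/'+f,im)
    return im,c
def ray(c,u,v,fish=False):
    R,_=cv2.Rodrigues(np.array(c['rvec'],float)); t=np.array(c['tvec'],float).ravel()
    x=(u-c['cx'])/c['fx']; y=(v-c['cy'])/c['fy']
    if fish:
        r=np.hypot(x,y); s=np.sin(r)/r if r>1e-9 else 1; d=np.array([x*s,y*s,np.cos(r)])
    else: d=np.array([x,y,1.])
    return -R.T@t, R.T@(d/np.linalg.norm(d))
def onz(c,u,v,z,fish=False):
    o,d=ray(c,u,v,fish); return o+d*(z-o[2])/d[2]
def tri(rs):
    A=0;b=0
    for o,d in rs:
        P=np.eye(3)-np.outer(d,d); A=A+P; b=b+P@o
    return np.linalg.solve(A,b)
E
python3 - <<'E'
from h import *
a,c=grab('scene','scene.png'); b,_=grab('side','side.png'); w,_=grab('wrist','wrist.png')
print(env.grip_point_offset,env.sense())
E
```

```text
18.700000000000003 {'time_s': 0.15, 'joint_positions': array([-1.10301561e-01,  3.77908352e-01,  7.99532769e-02,  1.27438510e+00,
        2.06695182e-06,  1.46050217e+00]), 'joint_velocities': array([ 0.00173191, -0.00270843,  0.00475424, -0.00067934, -0.00078148,
        0.00069104]), 'joint_efforts': array([ 1.00972400e-03, -4.64035428e+01,  2.70170492e+01,  1.39211598e-02,
       -6.30224304e-05,  7.89257683e-06]), 'tool_pos': array([5.74514589e+02, 5.95675348e-02, 2.30575962e+02]), 'eef_rot': array([ 7.07109190e-01,  7.07103951e-01, -4.81627272e-04, -6.03244399e-04]), 'contact_force': array([-0.11814998, -0.66432396, -0.3508043 ]), 'moment': array([-0.06193938,  0.02857137, -0.05146767]), 'grasp_force': 0.0, 'opening': 1.001133714281395}
```

View pics/scene.png

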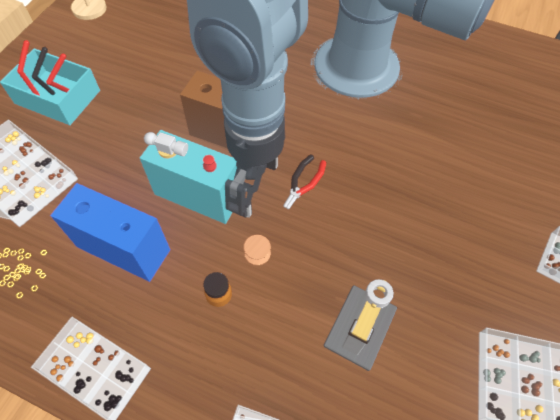

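View pics/side.png

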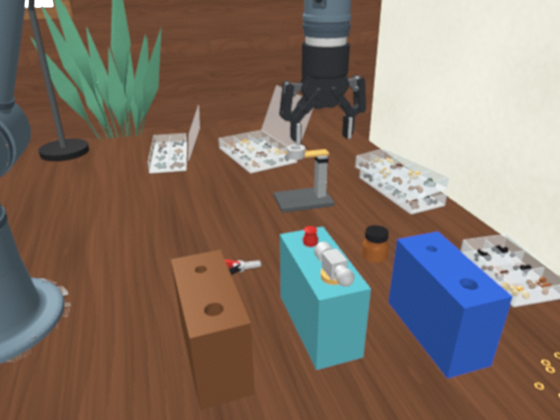

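View pics/wrist.png

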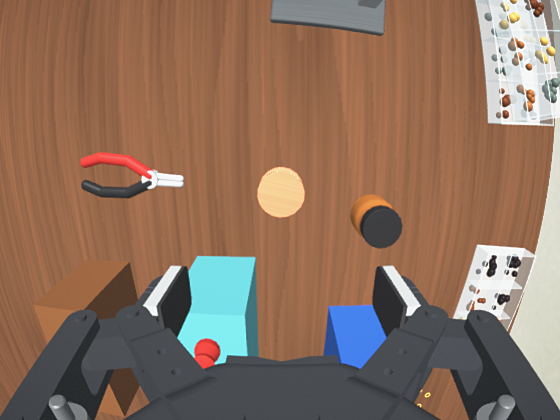

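The scene view shows the teal caddy with the hammer head at about (165,146), the burnisher at (209,162) and the ring at (379,293). In the side view the hammer is at about (335,263) and the ring at (296,152). I'll locate them by colour and look closer.

Run:
```python
from h import *
a=cv2.imread('pics/scene.png'); b=cv2.imread('pics/side.png')
cs,cd=env.get_calibration('scene'),env.get_calibration('side')
print('ring scene z142',onz(cs,379.5,292.5,142).round(1),'tri',tri([ray(cs,379.5,292.5),ray(cd,295.5,150)]).round(1))
print('hammer',tri([ray(cs,165,146),ray(cd,335,264)]).round(1))
print('burn',onz(cs,209,160,155).round(1))
for n,im,c in(('s',a,cs),('d',b,cd)):
    R,_=cv2.Rodrigues(np.array(c['rvec'])); print(n,(-R.T@np.array(c['tvec']).ravel()).round())
print('post base',onz(cs,361,327,12).round(1))
A=cv2.resize(a[115:225,130:245],None,fx=4,fy=4,interpolation=2);B=cv2.resize(b[225:335,270:370],None,fx=4,fy=4,interpolation=2)
cv2.imwrite('pics/crop.png',cv2.resize(np.hstack([A[:440,:400],B]),(800,440)))
```

```text
ring scene z142 [611.6 228.  142. ] tri [608.8 228.5 135. ]
hammer [ 506.5 -223.5  149.5]
burn [ 505.  -132.3  155. ]
s [912. 175. 851.]
d [ 277. -688.  524.]
post base [632.5 227.5  12. ]
```

View pics/crop.png

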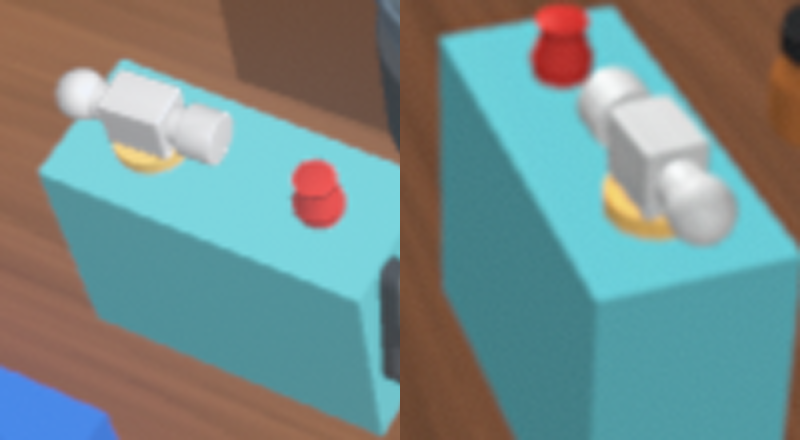

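The crop shows the hammer's ball at scene (150.5,138.2) and side (345,276), pointing away from the burnisher, and its flat face at scene (184,149) and side (323,249).

Run:
```python
from h import *
cs,cd=env.get_calibration('scene'),env.get_calibration('side')
a=tri([ray(cs,150.5,138.2),ray(cd,345,276)]);print('ball',a)
b=tri([ray(cs,184.2,149.2),ray(cd,323,249)]);print('face',b, 'yaw',np.degrees(np.arctan2(-(b-a)[0],(b-a)[1])))
print(onz(cs,150.5,138.2,152),onz(cs,165,140,166), onz(cs,182,145,163))
# gap of brown block top
print('brown near corner',onz(cs,188,118,130),onz(cs,150,133,130))
im=cv2.imread('pics/scene.png');h=cv2.cvtColor(im,cv2.COLOR_BGR2HSV)
m=((h[...,1]<50)&(h[...,2]>130)).astype(np.uint8);m[:270]=0;m[320:]=0;m[:,:355]=0;m[:,405:]=0
ct=max(cv2.findContours(m,0,2)[0],key=cv2.contourArea);e=cv2.fitEllipse(ct);print(e,onz(cs,*e[0],138))
im=cv2.imread('pics/side.png');h=cv2.cvtColor(im,cv2.COLOR_BGR2HSV)
m=((h[...,1]<50)&(h[...,2]>110)).astype(np.uint8);m[:140]=0;m[165:]=0;m[:,:280]=0;m[:,308:]=0
ct=max(cv2.findContours(m,0,2)[0],key=cv2.contourArea);f=cv2.boundingRect(ct);print(f)
print(tri([ray(cs,*e[0]),ray(cd,f[0]+f[2]/2,f[1]+f[3]/2)]))
```

```text
ball [ 505.13465345 -255.900962    153.01066672]
face [ 501.74804492 -186.69883019  152.6199975 ] yaw 2.801701198275391
[ 504.6293137  -256.56821321  152.        ] [ 505.32762109 -221.70100175  166.        ] [ 500.54518627 -189.39621336  163.        ]
brown near corner [ 417.65967489 -229.41574934  130.        ] [ 481.30591535 -277.7543348   130.        ]
((377.00872802734375, 302.46435546875), (34.722164154052734, 47.11542892456055), 20.563339233398438) [627.19021251 229.80721248 138.        ]
(280, 140, 25, 25)
[612.4842426  235.14405701 122.09846178]
```

servo_tool(plan=[-0.2, -1.4, -4.5, 0, 0, 0, 0.01, -0.2, -1.4, -4.5, 0, 0, 0, 0.01, -0.2, -1.4, -4.5, 0, 0, 0, 0.01, -0.2, -1.4, -4.5, 0, 0, 0, 0.01, -0.2, -1.4, -4.4, 0, 0, 0, 0.01, -0.2, 0, 0, 0, 0, 0, 0, -0.2, 0, 0, 0, 0, 0, 0, -0.2, 0, 0, 0, 0, 0, 0])

```text
time_s: 0.95
tool_pos: [505.1, -223.0, 231.1]
eef_rot: [0.689, 0.725, 0.0, -0.0]
contact_force: [-0.3, 0.5, 0.8]
opening: 0.598
grasp_force: 0.0
```

Run:
```python
from h import *
s=env.sense();print(s['tool_pos'],s['eef_rot'],s['opening'],s['time_s'],s['contact_force'])
w,c=grab('wrist','w2.png')
R,_=cv2.Rodrigues(np.array(c['rvec'])); t=np.array(c['tvec']).ravel();print((-R.T@t).round(1),c['fx'],c['cx'],c['cy'])
```

```text
[ 505.0963926  -223.02040676  231.09132836] [ 6.88903250e-01  7.24853162e-01  1.86036588e-04 -4.13157853e-04] 0.5984483635435369 0.95 [-0.31671695  0.52677016  0.79029696]
[ 500.8 -153.1  373.9] 325.19226210127806 281.49502989847696 213.55112584497323
```

View pics/w2.png

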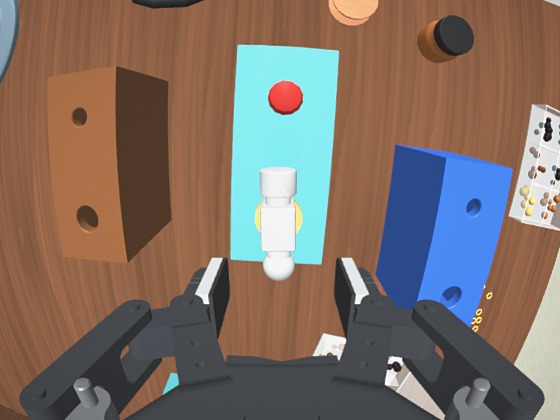

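The wrist view shows the hammer head, aligned with the image columns: block at columns 262–295 and rows 203–250, brass shoulder centred near (278.5,217), face end at row about 170, ball at (279,265).

Run:
```python
from h import *
c=env.get_calibration('wrist'); w=cv2.imread('pics/w2.png'); h=cv2.cvtColor(w,cv2.COLOR_BGR2HSV)
m=((h[...,1]<40)&(h[...,2]>120)).astype(np.uint8);m[:160]=0;m[285:]=0;m[:,:245]=0;m[:,:]*=1;m[:,310:]=0
for r in range(166,284,6):
    q=np.where(m[r])[0]
    if len(q): print(r,q[0],q[-1])
y=((h[...,0]>15)&(h[...,0]<35)&(h[...,1]>60)&(h[...,2]>150)).astype(np.uint8);y[:190]=0;y[255:]=0;y[:,:245]=0;y[:,310:]=0
q=np.argwhere(y); print('brass',q.min(0),q.max(0))
(u,v),r=cv2.minEnclosingCircle(q[:,::-1].astype(np.float32));print(u,v,r,onz(c,u,v,138,True))
for p,z in(((262,205),166),((295,205),166),((262,248),166),((295,248),166),((278,265),152)):print(p,onz(c,*p,z,True).round(1))
# gravity direction check: caddy top corners
for p in((238,45),(338,50),(231,262),(323,264)):print(p,onz(c,*p,130,True).round(1))
```

```text
172 260 295
178 260 295
184 260 295
190 260 295
196 264 290
202 262 293
208 261 294
214 261 295
220 261 295
226 256 294
232 261 294
238 261 294
244 261 294
250 262 294
256 266 291
262 263 293
268 263 293
274 266 291
280 276 279
brass [197 255] [232 301]
278.1961364746094 216.8701629638672 23.638254165649414 [ 501.84232412 -224.78257844  138.        ]
(262, 205) [ 490.6 -208.6  166. ]
(295, 205) [ 512.4 -207.5  166. ]
(262, 248) [ 491.6 -239.3  166. ]
(295, 248) [ 514.4 -238.1  166. ]
(278, 265) [ 503.5 -258.4  152. ]
(238, 45) [465.4 -96.  130. ]
(338, 50) [539.7 -95.6 130. ]
(231, 262) [ 464.6 -268.5  130. ]
(323, 264) [ 541.  -266.2  130. ]
```

servo_tool(plan=[-0.2, -0.3, -0.1, -2, 0, 0, 0, -0.2, 0, 0, -2, 0, 0, 0, -0.2, 0, 0, -2, 0, 0, 0, -0.2, 0, 0, -1.5, 0, 0, 0, -0.2, 0, 0, -1.4, 0, 0, 0, -0.2, 0, 0, 0, 0, 0, 0, -0.2, 0, 0, 0, 0, 0, 0, 1, 0, 0, 0, 0, 0, 0])

```text
time_s: 1.8
tool_pos: [502.9, -224.7, 143.3]
eef_rot: [0.689, 0.725, 0.0, 0.001]
contact_force: [-0.3, 0.1, 0.4]
opening: 0.448
grasp_force: 0.0
```

servo_tool(plan=[1, 0, 0, 0, 0, 0, 0, 1, 0, 0, 0, 0, 0, 0, 1, 0, 0, 0, 0, 0, 0, 1, 0, 0, 0, 0, 0, 0, 1, 0, 0, 0, 0, 0, 0, 1, 0, 0, 0, 0, 0, 0, 1, 0, 0, 0, 0, 0, 0, 1, 0, 0, 0, 0, 0, 0])

```text
time_s: 2.6
tool_pos: [502.9, -225.3, 143.6]
eef_rot: [0.689, 0.725, 0.001, 0.001]
contact_force: [-0.6, 1.2, 5.8]
opening: 0.268
grasp_force: 60.0
```

servo_tool(plan=[1, 0, 0, 1, 0, 0, 0, 1, 0, 0, 2, 0, 0, 0, 1, 0, 0, 2, 0, 0, 0, 1, 0, 0, 3, 0, 0, 0, 1, 0, 0, 3, 0, 0, 0, 1, 0, 0, 2.5, 0, 0, 0, 1, 0, 0, 1, 0, 0, 0, 1, 0, 0, 0, 0, 0, 0])

```text
time_s: 3.4
tool_pos: [502.6, -225.5, 288.6]
eef_rot: [0.689, 0.725, 0.0, 0.001]
contact_force: [-0.1, 0.2, -2.3]
opening: 0.266
grasp_force: 59.1
```

Run:
```python
from h import *
s=env.sense();print(s['tool_pos'],s['opening'],s['contact_force'],s['moment'])
w,c=grab('wrist'); a,_=grab('scene'); b,_=grab('side','d3.png')
cv2.imwrite('pics/w3.png',w)
cv2.imwrite('pics/m3.png',np.hstack([cv2.resize(b[:300,240:440],(400,600)),cv2.resize(w[100:420,150:410],(400,492)).copy() if 0 else cv2.copyMakeBorder(cv2.resize(w[100:420,150:410],(400,492)),0,108,0,0,0)]))
```

```text
[ 502.63445436 -225.46281377  288.57226847] 0.26582302049036804 [-0.14909482  0.15507809 -2.31356279] [-0.02568289 -0.04275072  0.05078483]
```

View pics/m3.png

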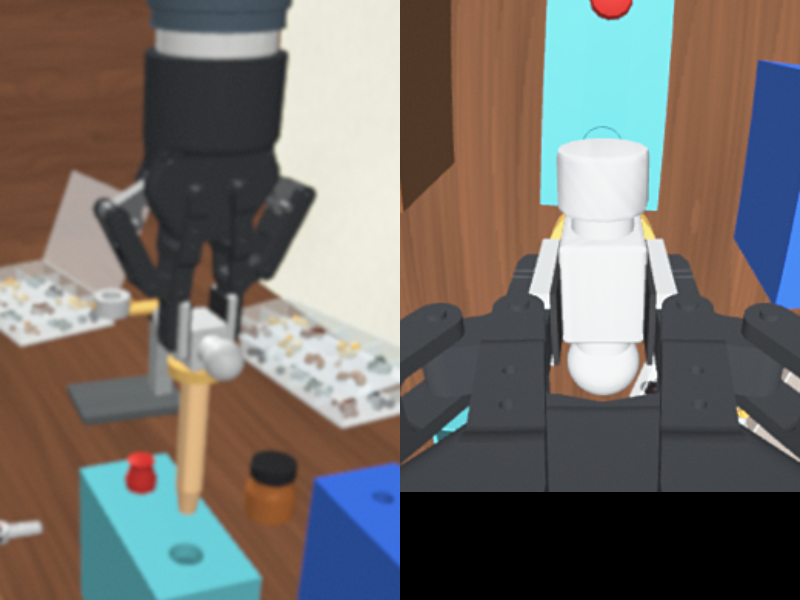

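The views show the hammer gripped and lifted clear, with the handle hanging nearly vertical (tip at side ≈ (334,254)). Next I'll move toward the ring.

servo_tool(plan=[1, 1.5, 4, 0.5, 0, 0, 0, 1, 1.5, 4.8, 0.5, 0, 0, 0, 1, 1.5, 4.8, 0, 0, 0, 0, 1, 1.5, 4.8, 0, 0, 0, 0, 1, 1.5, 4.8, 0, 0, 0, 0, 1, 1.5, 4.8, 0, 0, 0, 0, 1, 1.2, 4.5, 0, 0, 0, 0, 1, 0.7, 3, 0, 0, 0, 0])

```text
time_s: 4.35
tool_pos: [610.0, 131.6, 294.9]
eef_rot: [0.688, 0.725, -0.001, -0.001]
contact_force: [-0.4, -0.0, -1.8]
opening: 0.268
grasp_force: 59.3
```

servo_tool(plan=[1, 0, 0, 0, 0, 0, 0, 1, 0, 0, 0, 0, 0, 0, 1, 0, 0, 0, 0, 0, 0, 1, 0, 0, 0, 0, 0, 0, 1, 0, 0, 0, 0, 0, 0, 1, 0, 0, 0, 0, 0, 0, 1, 0, 0, 0, 0, 0, 0, 1, 0, 0, 0, 0, 0, 0])

```text
time_s: 5.15
tool_pos: [610.6, 128.2, 297.4]
eef_rot: [0.689, 0.724, 0.0, 0.0]
contact_force: [-0.3, -0.4, -2.2]
opening: 0.267
grasp_force: 59.4
```

Run:
```python
from h import *
s=env.sense();print(s['time_s'],s['tool_pos'],s['opening'],s['contact_force'])
w,c=grab('wrist','w4.png'); a,_=grab('scene','s4.png'); b,_=grab('side','d4.png')
x=cv2.resize(w[0:300,130:430],(400,400))
y=cv2.resize(a[100:400,250:450],(400,600)); z=cv2.resize(b[0:225,230:380],(400,600))
X=cv2.resize(np.vstack([w[:,:],]),(560,420))
cv2.imwrite('pics/m4.png',np.hstack([y,z]))
```

```text
5.15 [610.55789765 128.15199787 297.38519484] 0.2673702648433996 [-0.27898435 -0.42246076 -2.23688273]
```

View pics/w4.png

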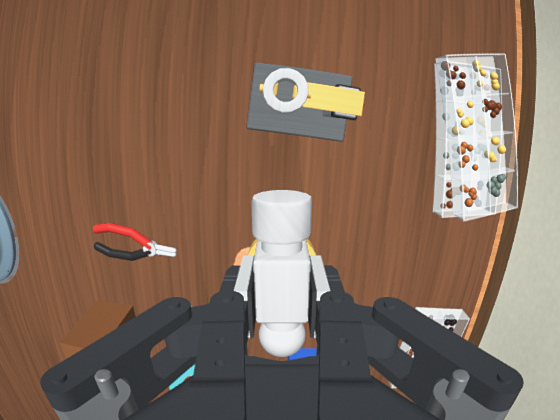

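View pics/m4.png

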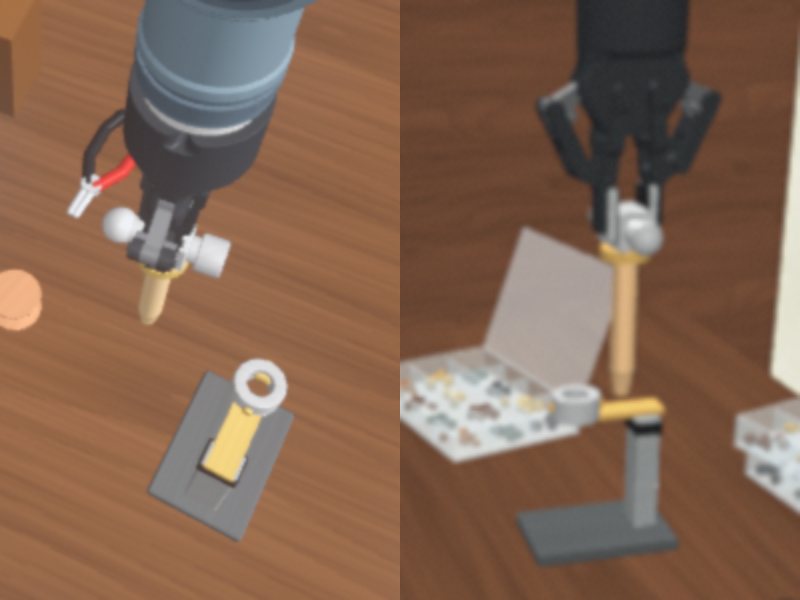

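The wrist view shows the ring at (286,90), with its arm pointing right (+x). The scene crop puts the ring at (260,387)→(380,293.5) and the handle tip at (149,320)→(324.5,260). The side crop puts the ring top at (576,393)→(296,147) and the tip at (313,147).

Run:
```python
from h import *
cw,cs,cd=[env.get_calibration(n) for n in('wrist','scene','side')]
def ell(f,box,lo):
    im=cv2.imread('pics/'+f);h=cv2.cvtColor(im,cv2.COLOR_BGR2HSV);x0,x1,y0,y1=box
    m=np.zeros(h.shape[:2],np.uint8);m[y0:y1,x0:x1]=((h[...,1]<40)&(h[...,2]>lo))[y0:y1,x0:x1]
    cn,hi=cv2.findContours(m,cv2.RETR_CCOMP,1);
    i=max(range(len(cn)),key=lambda i:cv2.contourArea(cn[i]));o=[]
    o.append(cv2.fitEllipse(cv2.convexHull(cn[i])))
    for j in range(len(cn)):
        if hi[0][j][3]==i and len(cn[j])>8:o.append(cv2.fitEllipse(cn[j]))
    return o
for o in ell('w4.png',(255,318,60,120),150):print('w',o,onz(cw,*o[0],142,True).round(1))
for o in ell('s4.png',(360,400,270,312),150):print('s',o,onz(cs,*o[0],142).round(1))
for o in ell('d4.png',(280,312,140,165),130):print('d',o,onz(cd,*o[0],142).round(1))
print('ws tri',tri([ray(cw,286,90,True),ray(cs,379.8,292.5)]))
tip=[ray(cs,324.5,260),ray(cd,312.9,147)];top=[ray(cs,331,238.5),ray(cd,314,98)]
print('tip',tri(tip),onz(cs,324.5,260,179),onz(cd,312.9,147,179));print('top',tri(top))
```

```text
w ((285.1292724609375, 89.56269073486328), (44.699737548828125, 45.11912155151367), 91.00415802001953) [607.8 226.9 142. ]
w ((285.2933044433594, 89.30157470703125), (24.091184616088867, 25.356082916259766), 100.4533920288086) [608.  227.1 142. ]
s ((379.146484375, 293.35101318359375), (27.135120391845703, 28.921361923217773), 176.06988525390625) [613.2 227.9 142. ]
s ((379.86578369140625, 291.74798583984375), (12.727331161499023, 13.697403907775879), 112.34054565429688) [610.2 228.2 142. ]
d ((287.5157470703125, 151.072265625), (26.079113006591797, 35.48710632324219), 78.64812469482422) [583.8 211.6 142. ]
d ((286.0959167480469, 152.35122680664062), (4.200377464294434, 5.3500590324401855), 163.88671875) [578.4 205.5 142. ]
ws tri [608.64215013 228.05154788 135.34620386]
tip [611.77105    130.93105484 178.03007289] [612.17736644 131.00649609 179.        ] [610.84659583 128.59958159 179.        ]
top [617.68812021 135.81988074 276.29675551]
```

servo_tool(plan=[1, -0.2, 1.5, 0, 0, 0, 0, 1, 0, 2.5, 0, 0, 0, 0, 1, 0, 2.5, 0, 0, 0, 0, 1, 0, 2, 0, 0, 0, 0, 1, 0, 1.3, -0.5, 0, 0, 0, 1, 0, 0, -0.5, 0, 0, 0, 1, 0, 0, 0, 0, 0, 0, 1, 0, 0, 0, 0, 0, 0])

```text
time_s: 6.1
tool_pos: [608.3, 225.5, 286.9]
eef_rot: [0.69, 0.724, -0.001, -0.0]
contact_force: [-0.5, -0.2, -1.2]
opening: 0.268
grasp_force: 59.4
```

servo_tool(plan=[1, 0, 0, -0.5, 0, 0, 0, 1, 0, 0, 0, 0, 0, 0, 1, 0, 0, 0, 0, 0, 0, 1, 0, 0, 0, 0, 0, 0, 1, 0, 0, 0, 0, 0, 0, 1, 0, 0, 0, 0, 0, 0, 1, 0, 0, 0, 0, 0, 0, 1, 0, 0, 0, 0, 0, 0])

```text
time_s: 6.9
tool_pos: [608.5, 226.4, 282.3]
eef_rot: [0.689, 0.725, 0.0, 0.0]
contact_force: [1.1, -0.2, -2.8]
opening: 0.268
grasp_force: 59.4
```

Run:
```python
from h import *
s=env.sense();print(s['time_s'],s['tool_pos'],s['eef_rot'],s['contact_force'])
a,_=grab('scene','s5.png'); b,_=grab('side','d5.png')
y=cv2.resize(a[190:340,320:420],(400,600),interpolation=2); z=cv2.resize(b[30:180,250:350],(400,600),interpolation=2)
cv2.imwrite('pics/m5.png',np.hstack([y,z]))
```

```text
6.9 [608.54167684 226.4276177  282.3177804 ] [6.89200090e-01 7.24571066e-01 6.50590152e-05 4.68027616e-05] [ 1.05213479 -0.16728776 -2.83467978]
```

View pics/m5.png

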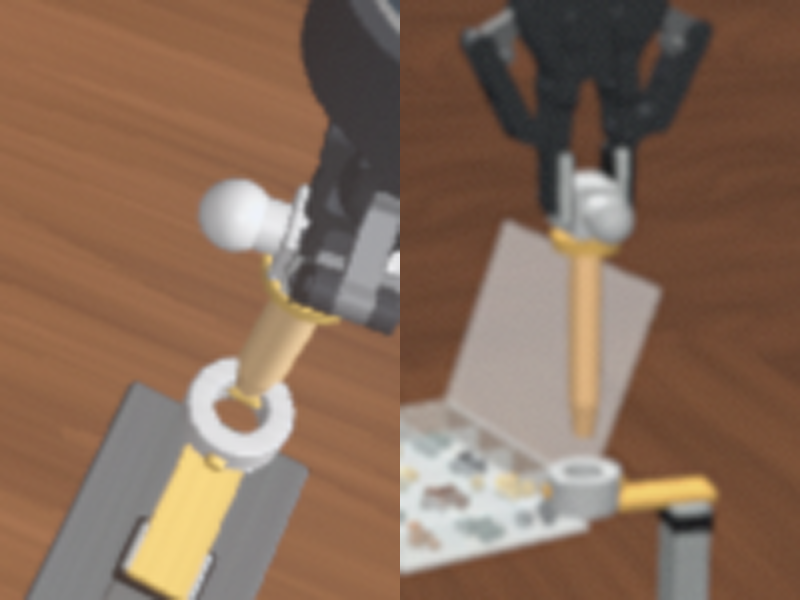

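The tip is at scene (383.5,287) and side (295.8,138.5). The ring's top centre is at scene (380.6,291.5) and side (295.8,147.5). The tip is nearly above the ring.

Run:
```python
from h import *
cs,cd=[env.get_calibration(n) for n in('scene','side')]
print('tip',tri([ray(cs,383.5,287),ray(cd,295.75,138.5)]).round(1),'ring',tri([ray(cs,380.6,291.7),ray(cd,295.75,147.5)]).round(1))
for z in(161,164,166):print(z,onz(cs,383.5,287,z).round(1),onz(cd,295.75,138.5,z).round(1))
print('ring142',onz(cs,380.6,291.7,142).round(1),onz(cd,295.75,147.5,142).round(1))
```

```text
tip [609.4 229.3 162.4] ring [609.4 229.1 140.9]
161 [608.6 229.5 161. ] [610.8 232.6 161. ]
164 [609.9 229.2 164. ] [608. 225. 164.]
166 [610.8 229.1 166. ] [606.2 220.  166. ]
ring142 [609.6 229.2 142. ] [608.6 226.  142. ]
```

servo_tool(plan=[1, 0, 0, -0.5, 0, 0, 0, 1, 0, 0, -0.5, 0, 0, 0, 1, 0, 0, -0.5, 0, 0, 0, 1, 0, 0, -0.5, 0, 0, 0, 1, 0, 0, -0.5, 0, 0, 0, 1, 0, 0, -0.3, 0, 0, 0, 1, 0, 0, 0, 0, 0, 0, 1, 0, 0, 0, 0, 0, 0])

```text
time_s: 7.8
tool_pos: [608.5, 226.4, 254.3]
eef_rot: [0.689, 0.725, 0.0, 0.0]
contact_force: [0.0, -0.4, -1.2]
opening: 0.266
grasp_force: 59.4
```

servo_tool(plan=[1, 0, 0, -0.2, 0, 0, 0, 1, 0, 0, -0.2, 0, 0, 0, 1, 0, 0, -0.2, 0, 0, 0, 1, 0, 0, -0.2, 0, 0, 0, 1, 0, 0, -0.1, 0, 0, 0, 1, 0, 0, 0, 0, 0, 0, 1, 0, 0, 0, 0, 0, 0, 1, 0, 0, 0, 0, 0, 0])

```text
time_s: 8.6
tool_pos: [608.6, 226.4, 245.3]
eef_rot: [0.689, 0.725, 0.0, 0.0]
contact_force: [1.4, 0.7, -1.7]
opening: 0.271
grasp_force: 59.3
```

servo_tool(plan=[1, 0, 0, -0.2, 0, 0, 0, 1, 0, 0, -0.2, 0, 0, 0, 1, 0, 0, -0.2, 0, 0, 0, 1, 0, 0, -0.2, 0, 0, 0, 1, 0, 0, -0.2, 0, 0, 0, 1, 0, 0, -0.2, 0, 0, 0, 1, 0, 0, 0, 0, 0, 0, 1, 0, 0, 0, 0, 0, 0])

```text
time_s: 9.4
tool_pos: [608.9, 226.5, 233.7]
eef_rot: [0.689, 0.725, 0.0, 0.0]
contact_force: [0.9, -0.9, 2.8]
opening: 0.273
grasp_force: 59.8
```

servo_tool(plan=[1, 0, 0, -0.2, 0, 0, 0, 1, 0, 0, -0.2, 0, 0, 0, 1, 0, 0, -0.2, 0, 0, 0, 1, 0, 0, -0.2, 0, 0, 0, 1, 0, 0, -0.2, 0, 0, 0, 1, 0, 0, 0, 0, 0, 0, 1, 0, 0, 0, 0, 0, 0, 1, 0, 0, 0, 0, 0, 0])

```text
time_s: 10.2
tool_pos: [609.0, 226.5, 224.6]
eef_rot: [0.689, 0.725, 0.001, 0.001]
contact_force: [0.5, -0.2, 8.4]
opening: 0.271
grasp_force: 60.8
```

servo_tool(plan=[1, 0, 0, -0.2, 0, 0, 0, 1, 0, 0, -0.2, 0, 0, 0, 1, 0, 0, -0.2, 0, 0, 0, 1, 0, 0, -0.2, 0, 0, 0, 1, 0, 0, -0.2, 0, 0, 0, 1, 0, 0, -0.2, 0, 0, 0, 1, 0, 0, 0, 0, 0, 0, 1, 0, 0, 0, 0, 0, 0])

```text
time_s: 11.0
tool_pos: [608.7, 226.7, 211.6]
eef_rot: [0.689, 0.725, 0.001, 0.0]
contact_force: [1.1, 0.5, 5.0]
opening: 0.266
grasp_force: 60.2
```

servo_tool(plan=[1, 0, 0, -0.2, 0, 0, 0, 1, 0, 0, -0.2, 0, 0, 0, 1, 0, 0, -0.2, 0, 0, 0, 1, 0, 0, -0.2, 0, 0, 0, 1, 0, 0, -0.2, 0, 0, 0, 1, 0, 0, -0.2, 0, 0, 0, 1, 0, 0, 0, 0, 0, 0, 1, 0, 0, 0, 0, 0, 0])

```text
time_s: 11.8
tool_pos: [608.6, 226.5, 199.5]
eef_rot: [0.689, 0.725, 0.0, 0.0]
contact_force: [-0.3, -0.4, 4.7]
opening: 0.267
grasp_force: 60.2
```

servo_tool(plan=[1, 0, 0, -0.3, 0, 0, 0, 1, 0, 0, -0.3, 0, 0, 0, 1, 0, 0, -0.3, 0, 0, 0, 1, 0, 0, -0.3, 0, 0, 0, 1, 0, 0, -0.3, 0, 0, 0, 1, 0, 0, -0.3, 0, 0, 0, 1, 0, 0, 0, 0, 0, 0, 1, 0, 0, 0, 0, 0, 0])

```text
time_s: 12.6
tool_pos: [608.5, 226.5, 181.3]
eef_rot: [0.689, 0.725, 0.0, -0.0]
contact_force: [0.4, 0.9, 3.7]
opening: 0.268
grasp_force: 60.1
```

servo_tool(plan=[1, 0, 0, -0.2, 0, 0, 0, 1, 0, 0, -0.2, 0, 0, 0, 1, 0, 0, -0.2, 0, 0, 0, 1, 0, 0, -0.2, 0, 0, 0, 1, 0, 0, -0.2, 0, 0, 0, 1, 0, 0, -0.2, 0, 0, 0, 1, 0, 0, 0, 0, 0, 0, 1, 0, 0, 0, 0, 0, 0])

```text
time_s: 13.4
tool_pos: [608.6, 226.4, 169.5]
eef_rot: [0.689, 0.725, 0.0, 0.0]
contact_force: [0.6, -0.5, 4.5]
opening: 0.272
grasp_force: 60.2
```

servo_tool(plan=[1, 0, 0, -0.2, 0, 0, 0, 1, 0, 0, -0.2, 0, 0, 0, 1, 0, 0, -0.2, 0, 0, 0, 1, 0, 0, -0.1, 0, 0, 0, 1, 0, 0, -0.1, 0, 0, 0, 1, 0, 0, 0, 0, 0, 0, 1, 0, 0, 0, 0, 0, 0, 1, 0, 0, 0, 0, 0, 0])

```text
time_s: 14.2
tool_pos: [608.6, 226.3, 161.5]
eef_rot: [0.689, 0.725, 0.0, 0.0]
contact_force: [-0.2, -0.4, 6.0]
opening: 0.268
grasp_force: 60.3
```

servo_tool(plan=[1, 0, 0, -0.1, 0, 0, 0, 1, 0, 0, -0.1, 0, 0, 0, 1, 0, 0, -0.1, 0, 0, 0, 1, 0, 0, -0.1, 0, 0, 0, 1, 0, 0, 0, 0, 0, 0, 1, 0, 0, 0, 0, 0, 0, 1, 0, 0, 0, 0, 0, 0, 1, 0, 0, 0, 0, 0, 0])

```text
time_s: 15.0
tool_pos: [608.6, 226.3, 157.3]
eef_rot: [0.689, 0.725, 0.0, 0.0]
contact_force: [0.3, 0.4, 5.4]
opening: 0.268
grasp_force: 60.2
```

servo_tool(plan=[1, 0, 0, -0.1, 0, 0, 0, 1, 0, 0, -0.1, 0, 0, 0, 1, 0, 0, -0.1, 0, 0, 0, 1, 0, 0, -0.1, 0, 0, 0, 1, 0, 0, 0, 0, 0, 0, 1, 0, 0, 0, 0, 0, 0, 1, 0, 0, 0, 0, 0, 0, 1, 0, 0, 0, 0, 0, 0])

```text
time_s: 15.8
tool_pos: [608.6, 226.3, 153.3]
eef_rot: [0.689, 0.725, 0.0, 0.0]
contact_force: [-0.2, -0.7, 4.9]
opening: 0.267
grasp_force: 60.3
```

servo_tool(plan=[1, 0, 0, -0.1, 0, 0, 0, 1, 0, 0, -0.1, 0, 0, 0, 1, 0, 0, -0.1, 0, 0, 0, 1, 0, 0, 0, 0, 0, 0, 1, 0, 0, 0, 0, 0, 0, 1, 0, 0, 0, 0, 0, 0, 1, 0, 0, 0, 0, 0, 0, 1, 0, 0, 0, 0, 0, 0])

```text
time_s: 16.6
tool_pos: [608.6, 226.4, 150.5]
eef_rot: [0.689, 0.725, 0.0, 0.0]
contact_force: [-0.0, -0.3, 6.2]
opening: 0.268
grasp_force: 60.4
```

servo_tool(plan=[1, 0, 0, -0.1, 0, 0, 0, 1, 0, 0, -0.1, 0, 0, 0, 1, 0, 0, -0.1, 0, 0, 0, 1, 0, 0, 0, 0, 0, 0, 1, 0, 0, 0, 0, 0, 0, 1, 0, 0, 0, 0, 0, 0, 1, 0, 0, 0, 0, 0, 0, 1, 0, 0, 0, 0, 0, 0])

```text
time_s: 17.4
tool_pos: [608.7, 226.4, 148.3]
eef_rot: [0.689, 0.725, 0.0, 0.0]
contact_force: [-1.3, -1.3, 10.1]
opening: 0.268
grasp_force: 60.8
```

servo_tool(plan=[1, 0, 0, -0.1, 0, 0, 0, 1, 0, 0, -0.1, 0, 0, 0, 1, 0, 0, 0, 0, 0, 0, 1, 0, 0, 0, 0, 0, 0, 1, 0, 0, 0, 0, 0, 0, 1, 0, 0, 0, 0, 0, 0, 1, 0, 0, 0, 0, 0, 0, 1, 0, 0, 0, 0, 0, 0])

```text
time_s: 18.2
tool_pos: [608.7, 226.4, 146.8]
eef_rot: [0.689, 0.725, 0.001, 0.0]
contact_force: [-2.7, -0.9, 11.9]
opening: 0.268
grasp_force: 61.1
```

servo_tool(plan=[1, 0, 0, -0.1, 0, 0, 0, 1, 0, 0, -0.1, 0, 0, 0, 1, 0, 0, 0, 0, 0, 0, 1, 0, 0, 0, 0, 0, 0, 1, 0, 0, 0, 0, 0, 0, 1, 0, 0, 0, 0, 0, 0, 1, 0, 0, 0, 0, 0, 0, 1, 0, 0, 0, 0, 0, 0])

```text
time_s: 19.0
tool_pos: [608.7, 226.4, 145.3]
eef_rot: [0.689, 0.725, 0.001, 0.001]
contact_force: [-2.6, -1.0, 13.9]
opening: 0.267
grasp_force: 61.5
```

servo_tool(plan=[1, 0, 0, -0.1, 0, 0, 0, 1, 0, 0, 0, 0, 0, 0, 1, 0, 0, 0, 0, 0, 0, 1, 0, 0, 0, 0, 0, 0, 1, 0, 0, 0, 0, 0, 0, 1, 0, 0, 0, 0, 0, 0, 1, 0, 0, 0, 0, 0, 0, 1, 0, 0, 0, 0, 0, 0])

```text
time_s: 19.8
tool_pos: [608.7, 226.4, 144.6]
eef_rot: [0.689, 0.725, 0.001, 0.001]
contact_force: [-4.4, -1.0, 14.8]
opening: 0.269
grasp_force: 61.6
```

servo_tool(plan=[1, 0, 0, 0.2, 0, 0, 0, 1, 0, 0, 0.2, 0, 0, 0, 1, 0, 0, 0.2, 0, 0, 0, 1, 0, 0, 0.2, 0, 0, 0, 1, 0, 0, 0, 0, 0, 0, 1, 0, 0, 0, 0, 0, 0, 1, 0, 0, 0, 0, 0, 0, 1, 0, 0, 0, 0, 0, 0])

```text
time_s: 20.6
tool_pos: [608.7, 226.4, 150.5]
eef_rot: [0.689, 0.725, 0.0, 0.0]
contact_force: [0.2, 0.1, 6.3]
opening: 0.265
grasp_force: 60.3
```

servo_tool(plan=[1, 0, 0, 0.2, 0, 0, 0, 1, 0, 0, 0.2, 0, 0, 0, 1, 0, 0, 0, 0, 0, 0, 1, 0, 0, 0, 0, 0, 0, 1, 0, 0, 0, 0, 0, 0, 1, 0, 0, 0, 0, 0, 0, 1, 0, 0, 0, 0, 0, 0, 1, 0, 0, 0, 0, 0, 0])

```text
time_s: 21.4
tool_pos: [608.6, 226.4, 154.2]
eef_rot: [0.689, 0.725, 0.0, 0.0]
contact_force: [3.8, -0.9, -0.5]
opening: 0.266
grasp_force: 59.6
```

servo_tool(plan=[-0.2, 0, 0, 0, 0, 0, 0, -0.2, 0, 0, 0, 0, 0, 0, -0.2, 0, 0, 0, 0, 0, 0, -0.2, 0, 0, 0, 0, 0, 0, -0.2, 0, 0, 0, 0, 0, 0, -0.2, 0, 0, 0, 0, 0, 0, -0.2, 0, 0, 0, 0, 0, 0, -0.2, 0, 0, 0, 0, 0, 0])

```text
time_s: 22.2
tool_pos: [608.5, 226.4, 154.3]
eef_rot: [0.689, 0.725, 0.0, 0.0]
contact_force: [1.1, -0.1, -0.2]
opening: 0.601
grasp_force: 0.0
```

servo_tool(plan=[-0.2, 0, 0, 1, 0, 0, 0, -0.2, 0, 0, 2, 0, 0, 0, -0.2, 0, 0, 2, 0, 0, 0, -0.2, 0, -1, 2, 0, 0, 0, -0.2, 0, -4, 2, 0, 0, 0, -0.2, 0, -4, 0, 0, 0, 0, -0.2, 0, 0, 0, 0, 0, 0, -0.2, 0, 0, 0, 0, 0, 0])

```text
time_s: 23.0
tool_pos: [608.8, 135.7, 245.1]
eef_rot: [0.69, 0.724, 0.001, 0.0]
contact_force: [-0.2, 0.3, -0.3]
opening: 0.599
grasp_force: 0.0
```

Run:
```python
from h import *
s=env.sense();print(s['time_s'],s['tool_pos'],s['contact_force'])
a,_=grab('scene','s6.png'); b,_=grab('side','d6.png')
y=cv2.resize(a[220:370,320:420],(400,600),interpolation=2); z=cv2.resize(b[90:240,250:350],(400,600),interpolation=2)
cv2.imwrite('pics/m6.png',np.hstack([y,z]))
```

```text
23.0 [608.75169506 135.69277147 245.13440491] [-0.19726938  0.27809088 -0.31742491]
```

View pics/m6.png

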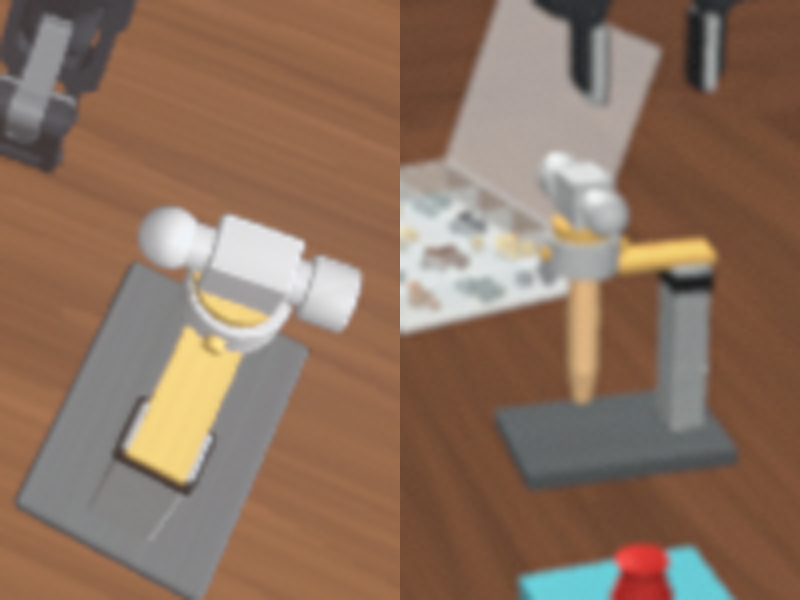

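The hammer hangs upright in the ring, with its brass shoulder sitting on the ring face (side crop ≈ (583,232)) and the gripper well clear.

```bash
python3 -c "
from plant import env
print(env.close_job())"
```

```text
the job is handed in; nothing more can be done
None
```

I put the hammer in the ring holder, pressed it home at about 17 N until its shoulder met the ring, released it and handed the job in at about 23 s; the hand-in returned no verdict.

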